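# Slide the cooling tray onto the rack's middle rails

### The arm

A 7-joint arm with a two-finger parallel gripper is mounted at the origin on a cart in front of the work surface, level with it; the furniture and walls round the work are solid. World frame = base frame: x ahead of the robot, y to its left, z up, the work surface at z = 0. Lengths are in m, angles in rad, forces in N, time in s.
With the tool pointing down it reaches from about 0.4 to 0.875 m from the base axis. Payload 19.3 kg.
Tool frame: the origin (TCP) lies on the mounting face of the last link; the fingertips stand 173 mm ahead of it and the grasp point (between the pads) lies 155 mm ahead of it; z points along the fingers, y is the line along which they close (so a half turn about z gives the same grasp; the last joint's range is limited). The gripper opens to 85 mm and grips with 20 to 120 N. Pads are 22 mm wide; open, the fingers measure 114 mm over their backs; the gripper's body (76 mm by 85 mm) begins 54 mm behind the grasp point. The pads swing forward as they close: fully open they stand 13 mm farther back than shut.
Start: joints at [1.244, 0.521, -0.036, 1.599, 0.021, 1.021, -0.113], TCP at [0.159, -0.605, 0.405] pointing down, gripper open.
Joint ranges: [-2.91, 2.91], [-0.3, 2.13], [-1.5, 1.42], [0.17, 2.43], [-1.26, 4.41], [0.16, 1.93], [-2.52, 2.52]. Speed limits (rad/s): [1.89, 1.89, 2.39, 2.39, 3.01, 3.01, 3.01].

### API

Orientations are given as [roll, pitch, yaw] about the fixed x, y, z axes, in that order (R = Rz(yaw) Ry(pitch) Rx(roll)).
In Python, from workcell import bot, vision gives the robot as it stands.
- The arm moves only by the shell command python3 -m creep 'ROWS' [FORCE]. ROWS is JSON, a list that holds one entry, the list of rows, each a list of 7 numbers: the opening, from -1 (shut) to 1 (fully open), then the shift along the tool's x, y, z in cm, then the turn, a rotation vector about the tool's x, y, z in rad. In form: [[[grip, tx, ty, tz, rx, ry, rz], ...]]. A call has 1 to 12 rows; each row shifts and turns the commanded pose from where the row before left it, along the tool's axes as they then stand; what a row does not reach is not made up. A row lasts 1/8 s, in which the tool goes at most 62.5 mm and 10.7 degrees, less where a joint would pass 70% of its speed; a pose out of reach is approached as far as the arm can. A call with a gripper value outside its range is refused whole. The fingers move at their own pace and stop on an object; FORCE is the grip in N (left out, the last holds). Time passes only in rows, so rows that do not move let the fingers close. It gives the time, the measured TCP pose, the force, the opening and the grip force at its end, in the units of the state.
- bot.observe(): the state, without advancing time (a new reading comes with each control period).
- vision.grab_frame(name): name is "scene" or "top" or "wrist"; returns a dict with "image" (384x512x3 uint8, blue, green, red), "depth" (384x512 float32, m along the optical axis (not along the pixel's ray), 0 where there is no reading), "fovy" (degrees; the focal length in pixels is half the picture's height over the tangent of half this angle, whatever the lens; pixels are square), "cx", "cy" (the principal point, pixels), "cam_to_world" (4x4, takes a point from camera to world coordinates); the wrist camera has in their place "tool_from_camera" (4x4, takes a point from camera to tool coordinates, whose origin is the TCP and whose axes are the flange's). Camera axes: x right, y down, z forward; pixel columns grow to the right and rows downward; lengths in m; the calibration is good to about 2 mm. A picture is of the moment at which its call begins: read the wrist's pose just before it.
- bot.job_done(): hands the job in; it is judged then, once.
The state is a dict: "clock": time; "qpos": joint angles; "qd": joint speeds; "joint_efforts": joint torques, N m; "position": TCP position; "tool_rot": TCP orientation; "force": force on the tool from outside, world axes, zero at the start; "moment": the same for the moment, N m; "grip_width": finger opening in m; "finger_force": force on a finger pad.
Only numpy, scipy, OpenCV 4.12 (cv2) and the standard library are available. Lean on these libraries where they do the work, as an engineer would, in place of code of your own. Each camera call takes 0.05 s, during which the arm holds its last target. There are 200 camera calls.

### The job

Lift the metal cooling tray out of its wooden cradle by the wire handle that arches over it and set it down flat, clear of the cradle, and let go. Then take it again by the wooden tab at its end and slide it, nose first, onto the middle pair of rails of the cooling rack (the only pair that is free and has room for the handle) until it lies fully home, and let go. Leave the ramekin, the garlic and the spice jar where they are.

Things in the scene. Friction and masses are not known exactly. Their poses are not given: they have to be found in the camera images.
- tray: Aluminium cooling tray, loose, about 0.15 kg: sheet 160 mm long (x), 112 mm wide (y), 4 mm thick, rim 10 mm high; the corners of its nose (+x end, which enters the rack) are stepped in by 4 mm over 10 mm. Origin: centre of the sheet's underside; z up. The tray's highest part, the wire handle, reaches 62 mm.
- tray_handle (a point): Middle of the level top bar of the tray's wire handle, 57 mm above the underside at tray x = -14 mm, over the centre of mass; axes as the tray's. Steel wire 10 mm thick, bar along y, legs at y = -50 and +50 mm. Pinch with the fingers closing along x.
- tray_tab (a point): Grip point on the tray's wooden tab, at tray x = -135 mm, 10 mm above the underside; axes as the tray's. The tab is a block from tray x = -79 to -159 mm, 34 mm wide (y), 2 to 18 mm above the underside. Grip it across its width, fingers closing along y, firmly (about 50 N): the tray hangs out some 120 mm from the grip.
- cradle: Wooden cradle, fixed, 262 x 140 mm. The tray starts in it, axes parallel, underside 14 mm above the cradle's origin, which lies under the tray's at hob height; z up, x along it from -167 to +95 mm. Rims 10 mm above the recess floor surround the sheet; blocks 18 mm above the floor stand 6 mm beside the tab, so the tab cannot be gripped there.
- rack: Steel wire cooling rack, fixed, 165 mm deep (x), 156 wide (y), 190 high, on the worktop left of the hob. Origin: centre of its foot on the worktop, 6 mm below the hob glass (glass z = 0; x 0.345 to 0.845, y -0.29 to 0.29 m); z up. Open front at its -x: trays slide in along +x. Three rail pairs; a back strip on each (face at x = 80 mm) stops the tray.
- mid_rails (a joint): Height of the middle rail pair, 0 to 0.02 m above its lowest place (ledge tops then 60 mm above the rack's origin). It differs from start to start and is clamped firmly there.
- mid_seat (a point): Midway between the middle ledges at their top; axes as the rack's. A tray lying home has its origin here and x along x. As on each pair, guides 120 mm apart stand 16 mm above the ledges, flared outward over the last 20 mm in front (to x = -102 mm); ledges, 4 mm thick, reach 14 mm inward from the guides.
- top_seat (a point): The same point of the top rail pair, 160 mm above the rack's origin, taken by a plain fixed sheet.
- bottom_seat (a point): The same point of the bottom rail pair, 25 mm above the rack's origin. The tray's wire handle does not fit under the middle rails.
- ramekin: White ramekin, 80 mm wide, 42 mm high, on the hob behind the work; origin at the centre of its underside. Bystander.
- garlic: Garlic bulb, 60 mm, on the hob behind the work; origin under its centre. Bystander.
- spice_jar: Spice jar with a dark lid, 44 mm wide, 96 mm high, on the hob behind the cradle; origin at the centre of its underside. Bystander.

How it is judged:
On the way, in this order (a step that is already met when the one before it is completed fails the run):
1. the tray is lifted out of the cradle by its wire handle and carried clear of it (height (world z) of tray above 0.02 m and horizontal distance between tray and cradle above 0.1 m and contact force between the fingers and tray above 0.5 N and distance between the grasp point and tray_handle below 0.07 m), for 0.1 s.
2. the tray is set down flat on the hob or worktop beside the cradle and let go (height (world z) of tray below 0.006 m and angle between tray's own z axis and vertical below 0.05 rad and linear speed of tray below 0.02 m/s and contact force between the fingers and tray below 0.1 N), for 0.2 s.
3. the tray, held by its tab, has its nose in between the middle rails and the sheet above (x of tray in the frame of mid_seat between -0.14 and -0.02 m and z of tray in the frame of mid_seat between -0.006 and 0.04 m and contact force between the fingers and tray above 0.5 N and distance between the grasp point and tray_tab below 0.06 m), for 0.1 s.
At the end, for the whole second after the job is handed in: The tray lies at rest on both middle ledges of the rack, nose inward and within 12 mm of the back strip, its underside within 4 mm of the ledge tops, level within 0.05 rad, let go (x of tray in the frame of mid_seat between -0.012 and 0.006 m and y of tray in the frame of mid_seat between -0.007 and 0.007 m and z of tray in the frame of mid_seat between -0.004 and 0.004 m and angle between the x axis of tray and the x axis of rack, either way round below 0.06 rad and angle between tray's own z axis and vertical below 0.05 rad and linear speed of tray below 0.01 m/s); the robot touches nothing.
It fails at once if the ramekin, garlic or spice jar is moved more than 20 mm (distance of any of ramekin, garlic, spice_jar from where it was at the start of the episode above 0.02 m).
It also fails if it takes over 53 s, if anything falls off the work surface, if the arm or the gripper's body presses on something with over 40 N, if the wrist force passes 120 N, or if a joint passes its speed limit or range.

## Working session

There is one attempt and no reset: what is moved stays moved. The work goes in short steps, Python scripts to look and compute and a shell command to move; the robot and the scene stay as the last step left them, time stands still between calls to the robot, and variables do not carry over. Pictures are saved under pics/ and viewed, at most 10 in all, crops included, and the job is handed in when it is done.

```bash
ls; mkdir -p pics; cat > h.py <<'E'
import numpy as np, cv2
from scipy.spatial.transform import Rotation as R
from workcell import bot, vision
def tool():
    s=bot.observe(); T=np.eye(4); T[:3,:3]=R.from_euler('xyz',s['tool_rot']).as_matrix(); T[:3,3]=s['position']; return T
def grab(n):
    T=tool(); f=vision.grab_frame(n); f['f']=192/np.tan(np.radians(f['fovy'])/2)
    f['T']=T@f['tool_from_camera'] if n=='wrist' else np.array(f['cam_to_world']); return f
def cloud(f):
    d=f['depth']; v,u=np.mgrid[:384,:512]
    P=np.stack([(u-f['cx'])/f['f']*d,(v-f['cy'])/f['f']*d,d],-1)
    W=P@f['T'][:3,:3].T+f['T'][:3,3]; W[d<=0]=np.nan; return W
def ray(f,u,v,z):
    d=f['T'][:3,:3]@np.array([(u-f['cx'])/f['f'],(v-f['cy'])/f['f'],1]); o=f['T'][:3,3]; return o+d*(z-o[2])/d[2]
def proj(f,p):
    c=f['T'][:3,:3].T@(np.array(p)-f['T'][:3,3]); return c[:2]/c[2]*f['f']+[f['cx'],f['cy']]
E
python3 - <<'E'
from h import *
s=bot.observe(); print({k:np.round(v,3) for k,v in s.items()})
for n in('scene','top'):
    f=grab(n); cv2.imwrite(f'pics/{n}0.png',f['image']); print(n,f['f'],f['cx'],f['cy'],np.round(f['T'],3).tolist(),(f['depth']>0).mean())
    np.savez(f'/tmp/{n}0.npz',**{k:f[k] for k in('image','depth','T','f','cx','cy')})
E
```

```text
pics
{'clock': np.float64(0.0), 'qpos': array([ 1.244,  0.522, -0.036,  1.6  ,  0.021,  1.021, -0.113]), 'qd': array([-0.001,  0.001, -0.   , -0.001,  0.003,  0.001,  0.001]), 'joint_efforts': array([-4.0000e-03, -9.2711e+01,  1.9780e+00, -3.6994e+01,  1.8000e-02,
        8.0000e-03,  0.0000e+00]), 'position': array([ 0.159, -0.604,  0.404]), 'tool_rot': array([-3.14 ,  0.   ,  0.257]), 'force': array([ 0.297,  0.22 , -0.382]), 'moment': array([-0.004, -0.027, -0.007]), 'finger_force': np.float64(0.0), 'grip_width': np.float64(0.085)}
scene 475.7416972211103 256.0213040224017 192.21041745998207 [[-0.56, -0.718, 0.412, -0.165], [-0.828, 0.491, -0.271, 0.451], [-0.007, -0.493, -0.87, 1.651], [0.0, 0.0, 0.0, 1.0]] 0.99603271484375
top 464.37816825300524 260.93744851326824 191.63380729668225 [[0.017, -0.987, 0.158, 0.339], [-1.0, -0.018, -0.003, 0.006], [0.006, -0.158, -0.987, 1.48], [0.0, 0.0, 0.0, 1.0]] 0.9959971110026041
```

View pics/scene0.png

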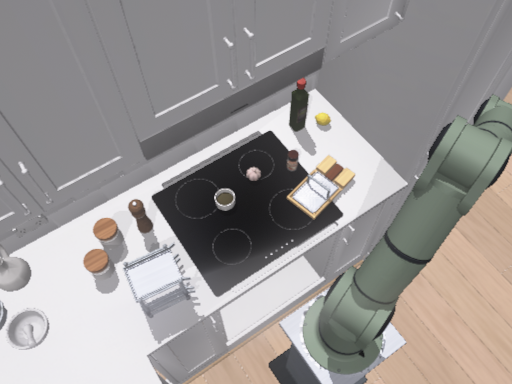

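View pics/top0.png

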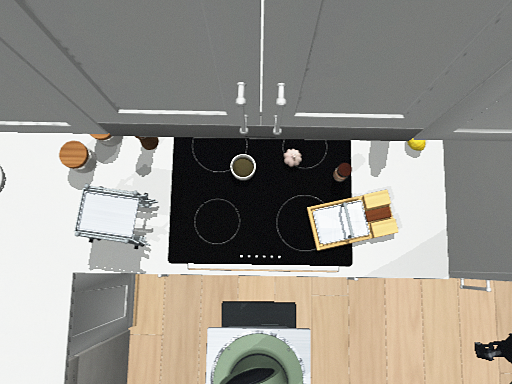

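Scene view: tray in cradle at about (315,193), rack at (155,278). Top view: cradle at about (352,220) with the tab at (378,213) to the robot's right and the nose leftward. The rack is at (115,217), with its open front towards the right and the spice jar behind at (342,172).

```bash
python3 - <<'E'
from h import *
def load(n):
    z=np.load(f'/tmp/{n}0.npz'); return {k:z[k] for k in z}
for n in('top','scene'):
    f=load(n); W=cloud(f); np.save(f'/tmp/{n}W.npy',W)
    hsv=cv2.cvtColor(f['image'],cv2.COLOR_BGR2HSV)
    reg=(W[...,0]>.3)&(W[...,0]<.9)
    c=reg&(W[...,1]<-.1)&(W[...,1]>-.62)&(W[...,2]<.12)
    wood=c&(hsv[...,1]>70)&(hsv[...,0]>8)&(hsv[...,0]<30)&(hsv[...,2]>120)&(W[...,2]>.008)
    p=W[wood]; k=cv2.minAreaRect(p[:,:2].astype(np.float32)); print(n,'wood',wood.sum(),k,np.percentile(p[:,2],[5,50,95]).round(4))
    tab=c&(hsv[...,1]>70)&(hsv[...,2]<=120)&((hsv[...,0]<12)|(hsv[...,0]>170))&(W[...,2]>.012)
    p=W[tab]; print(' tabish',tab.sum(),cv2.minAreaRect(p[:,:2].astype(np.float32)),np.median(p,0).round(4))
    h=c&(hsv[...,1]<60)&(W[...,2]>.055)&(W[...,2]<.1)
    p=W[h]; print(' handle',len(p)); 
    if len(p): print(cv2.minAreaRect(p[:,:2].astype(np.float32)),np.percentile(p[:,2],[10,50,90]))
    sh=c&(hsv[...,1]<60)&(W[...,2]>.012)&(W[...,2]<.035); p=W[sh]; print(' sheet',len(p),cv2.minAreaRect(p[:,:2].astype(np.float32)),np.median(p,0))
    r=reg&(W[...,1]>.25)&(W[...,1]<.75)
    t=r&(W[...,2]>.14)&(W[...,2]<.175); p=W[t]; print(' top sheet',len(p),cv2.minAreaRect(p[:,:2].astype(np.float32)),np.median(p,0))
    hi=r&(W[...,2]>.04)&(W[...,2]<.25); p=W[hi]; print(' rack',len(p),cv2.minAreaRect(p[:,:2].astype(np.float32)))
    print(np.histogram(p[:,2],bins=np.arange(.04,.25,.01)))
    for nm,m in(('scene things', (W[...,0]>.55)&(W[...,0]<.95)&(abs(W[...,1])<.33)&(W[...,2]>.02)&(W[...,2]<.15)),):
        l,lab,st,ce=cv2.connectedComponentsWithStats(m.astype(np.uint8))
        for i in range(1,l):
            if st[i,4]>40: q=W[lab==i]; print('  obj',st[i,4],q.min(0).round(3),q.max(0).round(3))
    x0,y0=(60,170) if n=='top' else (110,230)
    cv2.imwrite(f'pics/{n}crop.png',cv2.resize(f['image'][y0:y0+90,x0:x0+110],None,fx=6,fy=6,interpolation=cv2.INTER_CUBIC))
E
```

```text
top wood 1743 ((0.5565195679664612, -0.35438424348831177), (0.2508634328842163, 0.4592995047569275), 24.93828010559082) [0.0118 0.028  0.0379]
 tabish 203 ((0.5546480417251587, -0.25555866956710815), (0.19835582375526428, 0.252621591091156), 18.979602813720703) [ 0.6293 -0.2559  0.0925]
 handle 1013
((0.5274046063423157, -0.41700857877731323), (0.4302693009376526, 0.37192633748054504), 0.552329421043396) [0.0606656  0.07602483 0.09481565]
 sheet 2042 ((0.5208341479301453, -0.3596772253513336), (0.4487115740776062, 0.5024092793464661), 2.3712027072906494) [ 0.48571099 -0.26632085  0.01775099]
 top sheet 2901 ((0.4789915084838867, 0.4301275610923767), (0.18804222345352173, 0.15162372589111328), 83.11122131347656) [0.48036599 0.44104747 0.15632466]
 rack 4248 ((0.5575950145721436, 0.47263073921203613), (0.35897698998451233, 0.282556414604187), 5.525228500366211)
(array([ 111,  152,  114,   98,  178,  545,   34,   14,   18,   12,   73,
       2105,  584,  180,   30,    0,    0,    0,    0,    0]), array([0.04, 0.05, 0.06, 0.07, 0.08, 0.09, 0.1 , 0.11, 0.12, 0.13, 0.14,
       0.15, 0.16,
[... 878 characters left out ...]
27203011512756, 0.2946620583534241), 24.08839225769043) [0.48490367 0.43319439 0.15770908]
 rack 4026 ((0.6758951544761658, 0.48142874240875244), (0.6291667819023132, 0.301260381937027), 24.55194664001465)
(array([ 106,  193,  182,  134,  189,  582,  192,   25,   39,   33,   77,
       1354,  656,  225,   39,    0,    0,    0,    0,    0]), array([0.04, 0.05, 0.06, 0.07, 0.08, 0.09, 0.1 , 0.11, 0.12, 0.13, 0.14,
       0.15, 0.16, 0.17, 0.18, 0.19, 0.2 , 0.21, 0.22, 0.23, 0.24]))
  obj 2262 [ 0.902 -0.33   0.02 ] [0.926 0.33  0.147]
  obj 189 [ 0.609 -0.276  0.021] [ 0.655 -0.228  0.102]
  obj 135 [ 0.652 -0.124  0.021] [ 0.712 -0.069  0.063]
  obj 292 [0.606 0.022 0.02 ] [0.688 0.102 0.052]
```

View pics/scenecrop.png

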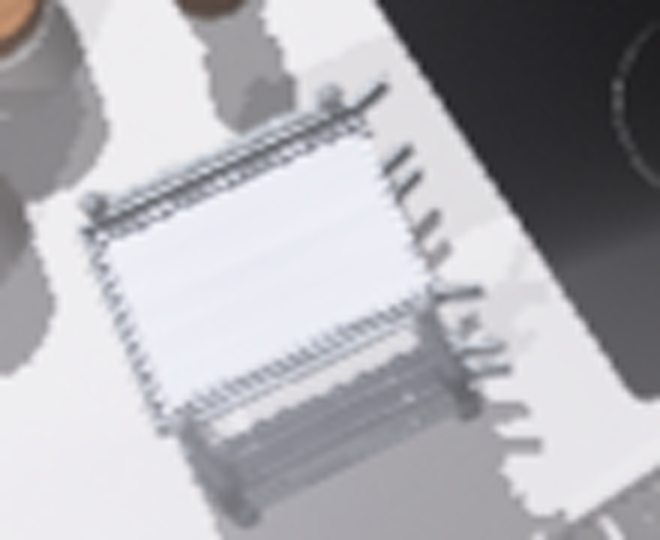

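Rack crop: the sheet lies on the top rails (100–430, 130–430), and the flared guide ends at crop (390–540, 90–440) mark the open front. Next I'll tighten the masks and plan the first move.

```bash
cat >> h.py <<'E'
def to(p,yaw,rp=(np.pi,0)):
    "shift in tool cm and rotvec (tool axes) from the present pose to TCP p, yaw, pointing down"
    T=tool(); G=R.from_euler('xyz',[rp[0],rp[1],yaw]).as_matrix()
    print('shift cm',(T[:3,:3].T@(np.array(p)-T[:3,3])*100).round(2),'rot',R.from_matrix(T[:3,:3].T@G).as_rotvec().round(3))
def big(m,W):
    l,lab,st,ce=cv2.connectedComponentsWithStats(cv2.morphologyEx(m.astype(np.uint8),cv2.MORPH_CLOSE,np.ones((3,3))))
    i=1+np.argmax(st[1:,4]); q=(lab==i)&m; return q
E
python3 - <<'E'
from h import *
for n in('top','scene'):
    z=np.load(f'/tmp/{n}0.npz'); f={k:z[k] for k in z}; W=cloud(f); hsv=cv2.cvtColor(f['image'],cv2.COLOR_BGR2HSV)
    c=(W[...,0]>.38)&(W[...,0]<.62)&(W[...,1]<-.08)&(W[...,1]>-.43)
    wood=big(c&(hsv[...,1]>70)&(hsv[...,0]>8)&(hsv[...,0]<30)&(hsv[...,2]>120)&(W[...,2]>.01),W)
    k=cv2.minAreaRect(W[wood][:,:2].astype(np.float32)); print(n,wood.sum(),np.round(k[0],4),np.round(k[1],4),k[2],W[wood].min(0).round(3),W[wood].max(0).round(3))
    h=c&(W[...,2]>.055)&(W[...,2]<.085)&~wood; p=W[h]; print('handle',len(p),np.median(p,0),cv2.minAreaRect(p[:,:2].astype(np.float32)))
    t=big((W[...,0]>.35)&(W[...,0]<.62)&(W[...,1]>.28)&(W[...,1]<.6)&(W[...,2]>.145)&(W[...,2]<.185),W); p=W[t]
    print('rack',cv2.minAreaRect(p[:,:2].astype(np.float32)))
    t=t&(hsv[...,2]>190)&(W[...,2]<.165);p=W[t];print('sheet',len(p),cv2.minAreaRect(p[:,:2].astype(np.float32)),np.median(p,0))
f=grab('wrist'); print(np.round(f['tool_from_camera'],3),f['fovy'])
to([.46,-.22,.42],.21)
E
```

```text
top 1537 [ 0.4894 -0.2867] [0.139 0.262] 13.55435848236084 [ 0.395 -0.427  0.01 ] [ 0.585 -0.145  0.078]
handle 137 [ 0.49149796 -0.26209695  0.07291099] ((0.5259905457496643, -0.26042553782463074), (0.19212453067302704, 0.02201610431075096), 7.696905136108398)
rack ((0.4789796471595764, 0.4302535057067871), (0.18789660930633545, 0.1520228236913681), 82.94720458984375)
sheet 2060 ((0.48049041628837585, 0.4317561686038971), (0.1857023388147354, 0.14546038210391998), 85.00209045410156) [0.47812725 0.43836492 0.15561425]
scene 497 [ 0.4844 -0.2845] [0.1389 0.2633] 13.187766075134277 [ 0.388 -0.425  0.01 ] [ 0.548 -0.147  0.041]
handle 106 [ 0.50045662 -0.26181352  0.07280071] ((0.5244120955467224, -0.262539803981781), (0.19587494432926178, 0.03133032098412514), 8.54267406463623)
rack ((0.474903404712677, 0.4285244941711426), (0.1864062249660492, 0.15020008385181427), 83.04552459716797)
sheet 1534 ((0.4773859977722168, 0.42971277236938477), (0.18348471820354462, 0.14579756557941437), 83.18054962158203) [0.47525631 0.43965773 0.15611151]
[[ 0.    -0.956 -0.293  0.073]
 [ 1.     0.001 -0.001 -0.   ]
 [ 0.001 -0.293  0.956  0.031]
 [ 0.     0.     0.     1.   ]] 59.77076306929945
shift cm [ 38.91 -29.53  -1.55] rot [-0.001  0.     0.047]
```

Cradle: yaw about 103.3°, tray origin near (0.479, -0.251), handle near (0.482, -0.263, 0.071). Rack: yaw about 83°, body centre near (0.477, 0.430). I'll move above the handle and check it with the wrist camera.

```bash
python3 -m creep '[[[1,3.9,-2.5,0.45,0,0,-0.002],[1,3.9,-2.5,0.45,0,0,-0.002],[1,3.9,-2.5,0.45,0,0,-0.002],[1,3.9,-2.5,0.45,0,0,-0.002],[1,3.9,-2.5,0.45,0,0,-0.002],[1,3.9,-2.5,0.45,0,0,0.02],[1,3.9,-2.5,0.45,0,0,0.01],[1,3.9,-2.5,0.45,0,0,0],[1,3.9,-2.5,0.45,0,0,0],[1,3.9,-2.5,0.45,0,0,0],[1,0,0,0,0,0,0],[1,0,0,0,0,0,0]]]'
python3 - <<'E'
from h import *
f=grab('wrist'); cv2.imwrite('pics/w1.png',f['image']); W=cloud(f); np.savez('/tmp/w1.npz',**{k:f[k] for k in('image','depth','T','f','cx','cy')})
print(tool()[:3,3],bot.observe()['tool_rot'])
c=(W[...,0]>.38)&(W[...,0]<.62)&(W[...,1]<-.1)&(W[...,1]>-.45)
h=big(c&(W[...,2]>.058)&(W[...,2]<.085),W);p=W[h]; print(len(p),np.median(p,0),np.percentile(p[:,2],[5,50,95]),cv2.minAreaRect(p[:,:2].astype(np.float32)))
v,u=np.nonzero(h); print(cv2.minAreaRect(np.stack([u,v],1).astype(np.float32)))
E
```

```text
clock: 1.65
position: [0.4734, -0.2653, 0.3595]
tool_rot: [-3.142, 0.001, 0.237]
force: [-0.1, -1.1, 0.1]
grip_width: 0.0853
finger_force: 0.0
[ 0.4731921  -0.26566305  0.3596544 ] [3.14147709e+00 5.35541719e-04 2.35756208e-01]
1677 [ 0.48964753 -0.2652053   0.07493342] [0.07206546 0.07493342 0.07642795] ((0.4841986298561096, -0.2665095627307892), (0.10863935202360153, 0.010005008429288864), 12.990918159484863)
((263.11279296875, 161.99620056152344), (13.048392295837402, 136.0228729248047), 0.5617052912712097)
```

View pics/w1.png

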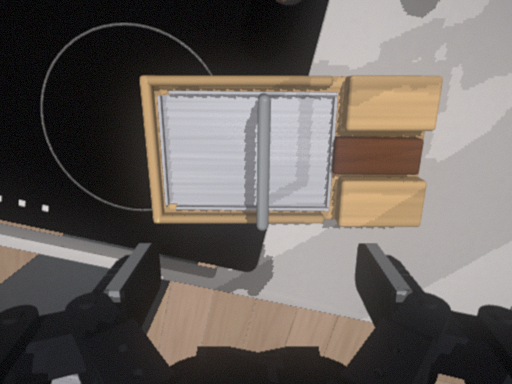

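Wrist view: the handle bar is vertical in the picture at column 263, rows 95–228, centred between the fingertips at columns 135 and 395. Bar centre (0.484, -0.266), top z about 0.075, which agrees with the top and scene views. Now I'll descend and pinch.

```bash
python3 -m creep '[[[1,0.5,0.3,3.5,0,0,0.009],[1,0.5,0,3.5,0,0,0],[1,0,0,3.5,0,0,0],[1,0,0,2,0,0,0],[1,0,0,1,0,0,0],[-1,0,0,0,0,0,0],[-1,0,0,0,0,0,0],[-1,0,0,0,0,0,0],[-1,0,0,0,0,0,0],[-1,0,0,0,0,0,0],[-1,0,0,0,0,0,0]]]' 40
```

```text
clock: 3.08
position: [0.4843, -0.2656, 0.2252]
tool_rot: [3.141, -0.0, 0.228]
force: [-1.5, 0.9, 7.4]
grip_width: 0.0083
finger_force: 39.0
```

```bash
python3 -m creep '[[[-1,0,0,-1,0,0,0],[-1,0,0,-1.5,0,0,0],[-1,0,0,-2,0,0,0],[-1,0,0,-2,0,0,0],[-1,0,0,-2,0,0,0],[-1,0,0,-1.5,0,0,0],[-1,0,0,0,0,0,0],[-1,0,0,0,0,0,0]]]' 50
python3 - <<'E'
from h import *
f=grab('wrist'); cv2.imwrite('pics/w2.png',f['image']); W=cloud(f)
c=np.linalg.norm(W-tool()[:3,3],axis=-1)<.32
for nm,m in(('sheet',(W[...,2]>.10)&(W[...,2]<.135)),):
    m=big(m,W); p=W[m]; A=np.c_[p[:,:2],np.ones(len(p))]; s=np.linalg.lstsq(A,p[:,2],rcond=None)[0]; print(nm,len(p),s,cv2.minAreaRect(p[:,:2].astype(np.float32)),np.median(p[:,2]))
E
```

```text
clock: 4.08
position: [0.4841, -0.2655, 0.3243]
tool_rot: [-3.141, 0.001, 0.228]
force: [-0.1, 0.6, -1.5]
grip_width: 0.0082
finger_force: 48.7
sheet 50080 [-0.0050729  -0.05143785  0.10839264] ((0.4894992709159851, -0.2870405912399292), (0.10937656462192535, 0.2342885434627533), 13.072209358215332) 0.1170867983906234
```

View pics/w2.png

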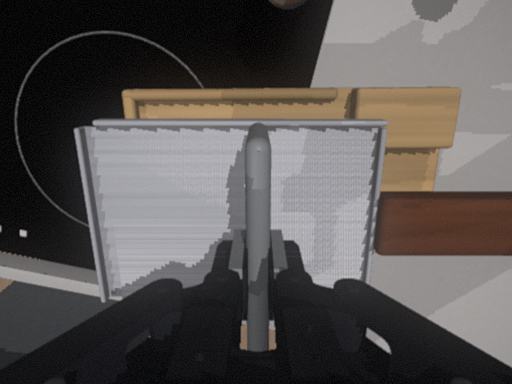

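Wrist view: the tray hangs level from the bar, clear of the cradle, nose left and tab right at (445,222). Next, carry it to the open hob, turning it to the rack's heading on the way.

```bash
python3 -m creep '[[[-1,0.4,-2,0,0,0,0],[-1,0.9,-4.2,0,0,0,0],[-1,0.9,-4.2,0,0,0,0],[-1,0.9,-4.2,0,0,0,0],[-1,0.9,-4.2,0,0,0,0],[-1,0.9,-4.2,0,0,0,0],[-1,0.9,-4.2,0,0,0,0],[-1,0.9,-4.2,0,0,0,0],[-1,0.4,-2,0,0,0,0.07],[-1,0,0,0,0,0,0.14],[-1,0,0,0,0,0,0.14],[-1,0,0,0,0,0,0]]]'
python3 -m creep '[[[-1,0,0,3,0,0,0],[-1,0,0,3,0,0,0],[-1,0,0,2,0,0,0],[-1,0,0,1.5,0,0,0],[-1,0,0,0.8,0,0,0],[-1,0,0,0.4,0,0,0],[-1,0,0,0,0,0,0],[-1,0,0,0,0,0,0]]]'
```

```text
clock: 5.62
position: [0.4774, 0.0767, 0.3244]
tool_rot: [3.141, 0.001, -0.12]
force: [0.0, -0.1, -0.9]
grip_width: 0.0083
finger_force: 48.8
clock: 6.62
position: [0.4781, 0.0759, 0.2181]
tool_rot: [-3.141, -0.001, -0.122]
force: [0.3, -0.1, -0.8]
grip_width: 0.0081
finger_force: 48.8
```

```bash
python3 -m creep '[[[-1,0,0,0.3,0,0,0],[-1,0,0,0.3,0,0,0],[-1,0,0,0.1,0,0,0],[-1,0,0,0,0,0,0],[-1,0,0,0,0,0,0]]]'
```

```text
clock: 7.25
position: [0.478, 0.0759, 0.2111]
tool_rot: [-3.142, -0.0, -0.122]
force: [-3.7, -0.5, 15.5]
grip_width: 0.008
finger_force: 50.6
```

Touchdown, with a 15 N reaction. Now open, then rise; before regrasping I'll turn 90° and back off towards the tab.

```bash
python3 -m creep '[[[0,0,0,0,0,0,0],[0,0,0,0,0,0,0],[0,0,0,0,0,0,0],[0,0,0,0,0,0,0],[0,0,0,-2,0,0,0],[0,0,0,-4,0,0,0],[0,0,0,-5,0,0,0],[0,0,0,-4,0,0,0],[0,0,0,0,0,0,0],[0,0,0,0,0,0,0]]]'
python3 - <<'E'
from h import *
f=grab('wrist'); cv2.imwrite('pics/w3.png',f['image']); W=cloud(f); hsv=cv2.cvtColor(f['image'],cv2.COLOR_BGR2HSV)
print(tool()[:3,3])
h=big((W[...,2]>.05)&(W[...,2]<.07)&(abs(W[...,0]-.478)<.08)&(abs(W[...,1]-.076)<.03),W);p=W[h]; print('handle',len(p),np.median(p[:,2]),cv2.minAreaRect(p[:,:2].astype(np.float32)))
t=big((W[...,1]<.02)&(W[...,1]>-.15)&(W[...,2]>.01)&(W[...,2]<.03)&(hsv[...,1]>90),W);p=W[t]; print('tab',len(p),np.median(p[:,2]),cv2.minAreaRect(p[:,:2].astype(np.float32)))
E
```

```text
clock: 8.5
position: [0.4778, 0.0758, 0.3603]
tool_rot: [3.141, 0.0, -0.122]
force: [-0.4, 0.9, 0.5]
grip_width: 0.0428
finger_force: 0.0
[0.47771618 0.07580253 0.35989962]
handle 1479 0.06089348317398946 ((0.4776427447795868, 0.07547688484191895), (0.00967149157077074, 0.10844212770462036), 82.759521484375)
tab 2674 0.017629148464818445 ((0.4642498791217804, -0.029254451394081116), (0.07779891788959503, 0.033874839544296265), 82.77913665771484)
```

View pics/w3.png

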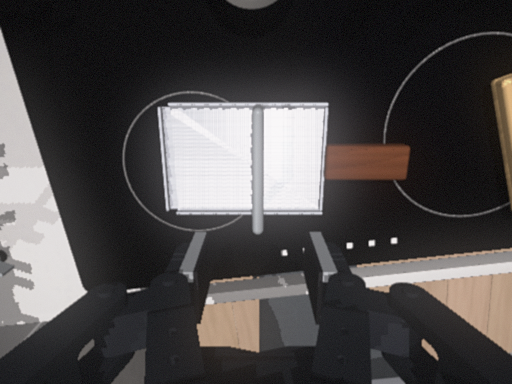

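The tray lies flat and released: tab at image (368,162), world tab centre (0.464, -0.029), yaw 82.8°. Before regrasping I'll tilt the tool towards the rack front to measure the middle rail height.

```bash
python3 -m creep '[[[0,-0.8,0.9,2,0,0,0],[0,-0.8,0.9,2,0,0,0],[0,0,0,0,0.18,0,0],[0,0,0,0,0.18,0,0],[0,0,0,0,0.18,0,0],[0,0,0,0,0.18,0,0],[0,0,0,0,0.18,0,0],[0,0,0,0,0,0,0],[0,0,0,0,0,0,0]]]'
python3 - <<'E'
from h import *
f=grab('wrist'); cv2.imwrite('pics/w4.png',f['image']); print(tool()[:3,3],bot.observe()['tool_rot']); np.savez('/tmp/w4.npz',**{k:f[k] for k in('image','depth','T','f','cx','cy')})
W=cloud(f); a=np.radians(83); u=np.array([np.cos(a),np.sin(a)]); n=np.array([-u[1],u[0]]); o=np.array([.477,.430])+.01*u
X=(W[...,:2]-o)@u; Y=(W[...,:2]-o)@n; Z=W[...,2]
m=(X>-.12)&(X<-.07)&(abs(Y)<.1)&(Z>.0)&(Z<.2)
for s in(-1,1):
    k=m&(Y*s>0.04); print(s,k.sum(),np.histogram(Z[k],bins=np.arange(0,.2,.004))[0].tolist())
E
```

```text
clock: 9.68
position: [0.4593, 0.0605, 0.3189]
tool_rot: [-2.295, 0.006, -0.119]
force: [0.1, 0.2, 0.5]
grip_width: 0.0433
finger_force: 0.0
[0.45932868 0.06108512 0.31925671] [-2.29478969  0.00532083 -0.1179023 ]
-1 2810 [26, 13, 16, 21, 151, 53, 37, 42, 100, 19, 14, 19, 6, 24, 193, 89, 157, 51, 134, 33, 28, 28, 33, 34, 34, 32, 31, 35, 39, 35, 38, 35, 42, 39, 29, 28, 29, 61, 182, 153, 190, 101, 150, 55, 85, 66, 0, 0, 0]
1 1811 [20, 8, 0, 1, 139, 51, 58, 65, 111, 21, 20, 15, 1, 4, 159, 90, 110, 75, 136, 25, 23, 27, 26, 23, 30, 22, 33, 26, 30, 18, 0, 0, 0, 0, 0, 0, 0, 10, 48, 50, 86, 25, 67, 45, 62, 51, 0, 0, 0]
```

View pics/w4.png

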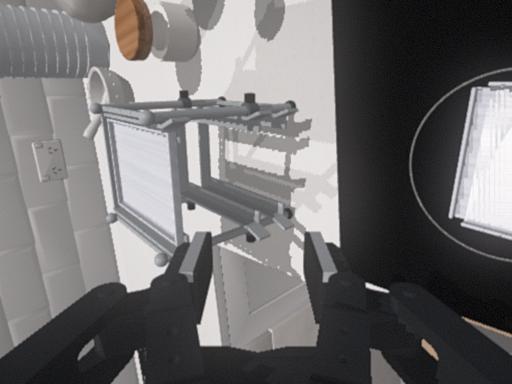

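Wrist view: the rack's front ends are seen from the right. The bottom flared ends are at (260,230)/(290,215), the middle ones at (245,120)/(300,110), and the sheet on the top rails is at (145,175). The height histogram puts the middle ledge near 0.058 m. I'll take a second viewpoint closer in and a finer fit.

```bash
python3 -m creep '[[[0,0,-2,4,0,0,0],[0,0,-1,2,0,0,0],[0,0,0,0,0,0,0],[0,0,0,0,0,0,0]]]'
cat > rk.py <<'E'
from h import *
f=grab('wrist'); np.savez('/tmp/w5.npz',**{k:f[k] for k in('image','depth','T','f','cx','cy')})
a=np.radians(83); u=np.array([np.cos(a),np.sin(a)]); n=np.array([-u[1],u[0]]); o=np.array([.477,.430])+.01*u
for nm in('w4','w5'):
    z=np.load(f'/tmp/{nm}.npz'); f={k:z[k] for k in z}; W=cloud(f)
    X=(W[...,:2]-o)@u; Y=(W[...,:2]-o)@n; Z=W[...,2]
    m=(X>-.12)&(X<-.06)&(abs(Y)<.1)&(abs(Y)>.035)
    print(nm)
    for a0,b0 in((.012,.042),(.048,.085),(.146,.182)): print(a0,np.histogram(Z[m],bins=np.arange(a0,b0,.001))[0].tolist())
    for s in(-1,1):
        for lo,hi,t in((.060,.080,'mid'),(.156,.172,'top'),(.021,.037,'bot')):
            k=(Y*s>.04)&(Y*s<.09)&(Z>lo)&(Z<hi)&(X>-.12)&(X<.06)
            if k.sum()<30: continue
            out=[]
            for x0 in np.arange(-.11,.06,.02):
                j=k&(X>=x0)&(X<x0+.02)
                if j.sum()>8: out.append((round(x0+.01,2),*np.percentile(Y[j]*1000,[5,50,95]).round(1)))
            print(t,s,'xmin',np.percentile(X[k],2).round(4),out)
E
python3 rk.py
```

```text
clock: 10.22
position: [0.4669, 0.1252, 0.3026]
tool_rot: [-2.293, 0.004, -0.118]
force: [-0.3, -0.2, -0.3]
grip_width: 0.0428
finger_force: 0.0
w4
0.012 [4, 7, 5, 7, 18, 46, 167, 171, 38, 28, 30, 21, 24, 32, 26, 22, 31, 34, 27, 22, 32, 33, 102, 62, 13, 8, 11, 8, 8]
0.048 [6, 1, 0, 0, 0, 5, 5, 18, 23, 48, 173, 229, 52, 41, 54, 46, 69, 79, 79, 60, 35, 32, 38, 30, 39, 46, 113, 113, 13, 14, 14, 17, 11, 14, 14, 12, 14]
0.146 [6, 8, 6, 9, 20, 36, 33, 82, 75, 65, 115, 120, 76, 75, 90, 86, 133, 67, 38, 30, 40, 38, 46, 123, 76, 13, 19, 27, 20, 34, 34, 33, 42, 39, 37]
mid -1 xmin -0.1051 [(np.float64(-0.1), np.float64(-70.9), np.float64(-67.6), np.float64(-63.2)), (np.float64(-0.08), np.float64(-86.0), np.float64(-72.1), np.float64(-61.8)), (np.float64(-0.06), np.float64(-77.7), np.float64(-62.2), np.float64(-55.7)), (np.float64(0.04), np.float64(-64.9), np.float64(-64.9), np.float64(-64.1)), (np.float64(0.06), np.float64(-74.1), np.float64(-68.8), np.float64(-63.7))]
top -1 xmin -0.1048 [(np.float64(-0.1), np.float64(-71.1), np.float64(-67.8), np.float64(-63.2)), (np.float64(-0.08), np.float
[... 6099 characters left out ...]
t64(67.6)), (np.float64(0.06), np.float64(42.8), np.float64(58.9), np.float64(68.2))]
bot 1 xmin -0.0797 [(np.float64(-0.08), np.float64(59.2), np.float64(61.0), np.float64(69.9)), (np.float64(-0.06), np.float64(58.9), np.float64(59.4), np.float64(60.4)), (np.float64(-0.04), np.float64(58.8), np.float64(59.4), np.float64(59.9)), (np.float64(-0.02), np.float64(58.8), np.float64(59.2), np.float64(59.8)), (np.float64(0.0), np.float64(58.7), np.float64(59.4), np.float64(59.8)), (np.float64(0.02), np.float64(58.7), np.float64(59.3), np.float64(59.8)), (np.float64(0.04), np.float64(58.8), np.float64(59.2), np.float64(59.7)), (np.float64(0.06), np.float64(58.7), np.float64(59.2), np.float64(59.5))]
```

Two views agree: middle ledges at z = 0.059 m, seat near (0.479, 0.437), rack yaw 82.9°. Now level the tool and turn it for the tab.

```bash
python3 -m creep '[[[1,0,0,-1,-0.17,0,0],[1,0,0,-1,-0.17,0,0],[1,0,0,-1,-0.17,0,0],[1,0,0,0,-0.17,0,0],[1,0,0,0,-0.17,0,0],[1,0,4,0,0,0,-0.17],[1,0,4,0,0,0,-0.17],[1,0,4,0,0,0,-0.17],[1,-3,0,0,0,0,-0.17],[1,-3,0,0,0,0,-0.17],[1,0,0,0,0,0,-0.17],[1,0,0,0,0,0,-0.17]]]'
python3 -m creep '[[[1,0,0,0,0,0,-0.17],[1,0,0,0,0,0,-0.17],[1,0,0,0,0,0,0],[1,0,0,0,0,0,0]]]'
cat > tgt.py <<'E'
from h import *
import sys
gx,gy,gz,yaw,lean=map(float,sys.argv[1:])
G=R.from_euler('z',yaw).as_matrix()@R.from_euler('x',np.pi).as_matrix()@R.from_euler('y',lean).as_matrix()
T=tool(); p=np.array([gx,gy,gz])-.155*G[:,2]
print('shift cm',(T[:3,:3].T@(p-T[:3,3])*100).round(2),'rot',R.from_matrix(T[:3,:3].T@G).as_rotvec().round(3),'TCP',p.round(4),'G col z',G[:,2].round(3),'grasp now',(T[:3,3]+.155*T[:3,2]).round(4),'q',np.round(bot.observe()['qpos'],2))
E
python3 tgt.py .4615 -.0526 .0695 1.4446 .2
```

```text
clock: 11.78
position: [0.4178, -0.039, 0.3145]
tool_rot: [-3.114, -0.046, 1.077]
force: [0.2, -0.0, -0.2]
grip_width: 0.0851
finger_force: 0.0
clock: 12.28
position: [0.418, -0.0384, 0.3141]
tool_rot: [-3.13, -0.053, 1.409]
force: [-0.3, -0.3, -0.5]
grip_width: 0.0855
finger_force: 0.0
shift cm [-4.26  4.74  9.  ] rot [-0.007  0.146 -0.037] TCP [ 0.4576 -0.0831  0.2214] G col z [ 0.025  0.197 -0.98 ] grasp now [ 0.4175 -0.03    0.1594] q [ 0.31  0.37 -0.41  2.18  0.16  0.62 -0.37]
```

```bash
python3 -m creep '[[[1,-2.1,2.4,1,0,0,0],[1,-2.2,2.3,2,0,0,0],[1,0,0,3,0,0,0],[1,0,0,3,0,0,0],[1,0,0,0,-0.007,0.146,-0.037],[1,0,0,0,0,0,0],[1,0,0,0,0,0,0]]]'
python3 tgt.py .4615 -.0526 .0195 1.4446 .2
python3 - <<'E'
from h import *
f=grab('wrist'); cv2.imwrite('pics/w6.png',f['image']); W=cloud(f); hsv=cv2.cvtColor(f['image'],cv2.COLOR_BGR2HSV)
t=big((W[...,1]<.03)&(W[...,1]>-.15)&(W[...,2]>.01)&(W[...,2]<.03)&(hsv[...,1]>90),W);p=W[t]; print('tab',len(p),np.median(p[:,2]),cv2.minAreaRect(p[:,:2].astype(np.float32)))
E
```

```text
clock: 13.15
position: [0.4574, -0.0831, 0.2211]
tool_rot: [-3.139, -0.19, 1.445]
force: [-0.3, -0.1, -0.4]
grip_width: 0.0853
finger_force: 0.0
shift cm [-0.94  0.03  4.88] rot [-0.002  0.01   0.   ] TCP [ 0.4576 -0.0831  0.1714] G col z [ 0.025  0.197 -0.98 ] grasp now [ 0.4607 -0.054   0.0689] q [ 0.47  0.63 -0.47  2.12  0.18  0.45 -0.21]
tab 7729 0.017627570249577895 ((0.46377798914909363, -0.029352523386478424), (0.07787418365478516, 0.03401719778776169), 83.41368103027344)
```

View pics/w6.png

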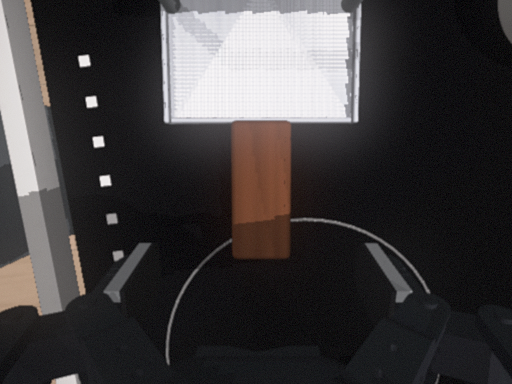

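Wrist view: the tab is at columns 232–290, rows 120–258, centred between the fingers (about 130 and 390). Descend and grip.

```bash
python3 -m creep '[[[1,-0.4,0,2,0,0.01,0],[1,-0.4,0,1.8,0,0,0],[1,-0.15,0,1.1,0,0,0],[-1,0,0,0,0,0,0],[-1,0,0,0,0,0,0],[-1,0,0,0,0,0,0],[-1,0,0,0,0,0,0],[-1,0,0,0,0,0,0],[-1,0,0,0,0,0,0]]]' 70
python3 tgt.py .4615 -.0526 .0195 1.4446 .2
```

```text
clock: 14.32
position: [0.4575, -0.0826, 0.1713]
tool_rot: [-3.14, -0.202, 1.448]
force: [0.4, -1.5, 6.4]
grip_width: 0.0323
finger_force: 73.6
shift cm [-0.05  0.01 -0.02] rot [-0.002 -0.002  0.003] TCP [ 0.4576 -0.0831  0.1714] G col z [ 0.025  0.197 -0.98 ] grasp now [ 0.4612 -0.0516  0.0195] q [ 0.44  0.73 -0.42  2.13  0.22  0.34 -0.22]
```

```bash
python3 -m creep '[[[-1,0.2,0,-1,0,0,0],[-1,0.4,0,-2,0,0,0],[-1,0.4,0,-2,0,0,0],[-1,0.4,0,-1.9,0,0,0],[-1,0,0,0,0,0,0],[-1,0,0,0,0,0,0],[-1,0,0,0,0,0,0]]]'
cat > tray.py <<'E'
from h import *
f=grab('wrist'); W=cloud(f); hsv=cv2.cvtColor(f['image'],cv2.COLOR_BGR2HSV); T=tool()
g=T[:3,3]+.155*T[:3,2]; yaw=np.arctan2(T[1,0],T[0,0]); u=np.array([np.cos(yaw),np.sin(yaw)]); n=np.array([-u[1],u[0]])
X=(W[...,:2]-g[:2])@u; Y=(W[...,:2]-g[:2])@n; Z=W[...,2]-g[2]
print('grasp',g.round(4),'yaw',yaw.round(4))
m=(X>.07)&(X<.12)&(abs(Y)<.045)&(abs(Z)<.03); p=np.c_[X[m],Y[m],np.ones(m.sum())]; s=np.linalg.lstsq(p,Z[m],rcond=None)[0]; print('sheet top slope x,y',s[:2].round(4),'z world at X=.1',(g[2]+s@[.1,0,1]).round(4),m.sum())
t=big((abs(Y)<.03)&(X<.09)&(X>-.03)&(hsv[...,1]>90)&(hsv[...,0]<15)&(Z>-.02)&(Z<.01),W); q=np.stack([X[t],Y[t]],1).astype(np.float32); print('tab',cv2.minAreaRect(q),'X',np.percentile(q[:,0],[1,99]))
b=big((X>.04)&(X<.2)&(abs(Y)<.07)&(abs(Z)<.03)&(hsv[...,1]<60),W); xs=[]
for x0 in np.arange(.06,.14,.01):
    j=b&(abs(X-x0)<.005)
    if j.sum()>20: xs.append((x0,np.percentile(Y[j],1),np.percentile(Y[j],99)))
xs=np.array(xs); c=(xs[:,1]+xs[:,2])/2; print('sheet centre Y',c.round(4),'width',(xs[:,2]-xs[:,1]).round(4),'rear edge X',np.percentile(X[b],1).round(4))
cv2.imwrite('pics/tray.png',f['image'])
E
python3 tray.py
```

```text
clock: 15.2
position: [0.4572, -0.0826, 0.2409]
tool_rot: [-3.139, -0.203, 1.448]
force: [0.7, -0.3, -1.0]
grip_width: 0.0322
finger_force: 72.8
grasp [ 0.4607 -0.0515  0.0891] yaw 1.4477
sheet top slope x,y [-0.0057  0.0036] z world at X=.1 0.0721 20980
tab ((0.02314704656600952, 0.0015651676803827286), (0.03435487300157547, 0.07824761420488358), 89.59735870361328) X [-0.01441353  0.06013192]
sheet centre Y [0.0012 0.0012 0.0011 0.0011 0.001  0.0009] width [0.109  0.1092 0.109  0.1092 0.109  0.1085] rear edge X 0.0627
```

The tray is level in the grip and aligned with it. Move to the line in front of the rack, 200 mm short of home.

```bash
python3 tgt.py .4365 .0972 .0830 1.4469 .2
```

```text
shift cm [14.09 -4.26  3.52] rot [-0.003 -0.003  0.001] TCP [0.4327 0.0666 0.2349] G col z [ 0.025  0.197 -0.98 ] grasp now [ 0.4607 -0.0515  0.0891] q [ 0.51  0.6  -0.51  2.11  0.16  0.49 -0.19]
```

```bash
python3 -m creep '[[[-1,1.4,-0.4,0.3,-0.003,-0.003,0],[-1,2.8,-0.8,0.7,0,0,0],[-1,2.8,-0.8,0.7,0,0,0],[-1,2.8,-0.9,0.7,0,0,0],[-1,2.8,-0.9,0.7,0,0,0],[-1,1.5,-0.45,0.4,0,0,0],[-1,0,0,0,0,0,0],[-1,0,0,0,0,0,0],[-1,0,0,0,0,0,0]]]'
python3 tray.py
python3 - <<'E'
from h import *
for n in('top','scene'):
    f=grab(n); W=cloud(f); p=W[(W[...,2]>.115)&(W[...,2]<.15)&(abs(W[...,1]-.23)<.03)&(abs(W[...,0]-.45)<.08)]
    print(n,len(p)); 
    if len(p)>10: print(cv2.minAreaRect(p[:,:2].astype(np.float32)),np.percentile(p[:,2],[10,50,90]))
    if n=='scene': cv2.imwrite('pics/s2.png',cv2.resize(f['image'][170:350,80:300],None,fx=3,fy=3,interpolation=cv2.INTER_CUBIC))
E
python3 tgt.py .4365 .0972 .0830 1.4469 .2
```

```text
clock: 16.38
position: [0.4332, 0.066, 0.235]
tool_rot: [3.141, -0.199, 1.447]
force: [0.8, -0.2, -2.1]
grip_width: 0.0326
finger_force: 72.8
grasp [0.4371 0.0965 0.0831] yaw 1.4467
sheet top slope x,y [-0.0091 -0.0003] z world at X=.1 0.0659 20980
tab ((0.02325594425201416, 0.0014885403215885162), (0.034322820603847504, 0.07821396738290787), 89.45099639892578) X [-0.01432507  0.06052275]
sheet centre Y [0.001  0.001  0.001  0.0009 0.0008 0.0008] width [0.1088 0.1092 0.1092 0.1091 0.109  0.1086] rear edge X 0.0626
top 124
((0.454309344291687, 0.22632348537445068), (0.010235590860247612, 0.10745017975568771), 82.7767562866211) [0.11725458 0.12089796 0.12489359]
scene 79
((0.4496186673641205, 0.22519685328006744), (0.009837782941758633, 0.10819947719573975), 81.87823486328125) [0.11737381 0.12181232 0.12651634]
shift cm [ 0.03 -0.05  0.02] rot [ 0.001  0.    -0.   ] TCP [0.4327 0.0666 0.2349] G col z [ 0.025  0.197 -0.98 ] grasp now [0.4371 0.0967 0.0831] q [ 0.13  0.56 -0.45  2.21  0.14  0.35 -0.5 ]
```

View pics/s2.png

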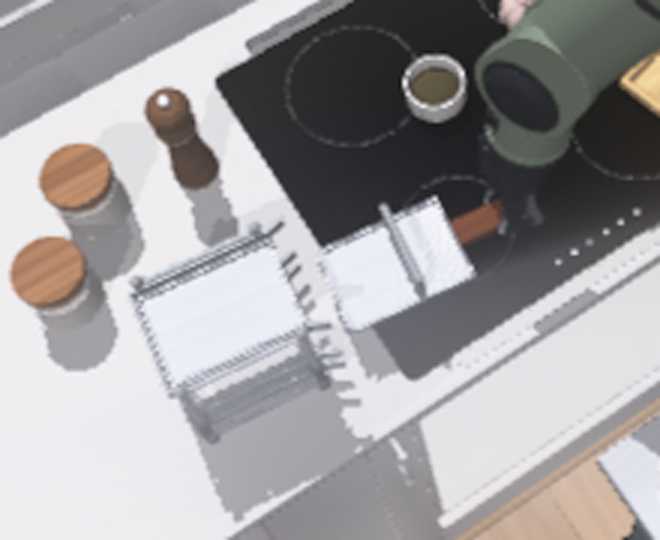

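Scene crop: the tray hangs level in front of the rack, its nose pointing at the flared ends (about (300,290)). Relative handle-to-rack lateral error in both fixed cameras is under 1 mm. Raise 2 mm and start inserting.

```bash
python3 -m creep '[[[-1,-0.1,0.05,-0.2,0,0.01,0],[-1,1.47,0,0.3,0,0,0],[-1,1.96,0,0.4,0,0,0],[-1,1.96,0,0.4,0,0,0],[-1,1.96,0,0.4,0,0,0],[-1,1.47,0,0.3,0,0,0],[-1,0.98,0,0.2,0,0,0],[-1,0,0,0,0,0,0],[-1,0,0,0,0,0,0]]]'
python3 tray.py; python3 tgt.py .4612 .2957 .0840 1.4469 .21
```

```text
clock: 17.65
position: [0.4457, 0.1639, 0.2376]
tool_rot: [3.141, -0.209, 1.447]
force: [-0.2, 0.2, -1.3]
grip_width: 0.0323
finger_force: 72.9
grasp [0.4499 0.1957 0.086 ] yaw 1.447
sheet top slope x,y [ 0.0011 -0.0006] z world at X=.1 0.0697 21113
tab ((0.023328833281993866, 0.0010951291769742966), (0.07831238955259323, 0.03448722884058952), 0.04244928061962128) X [-0.01423113  0.06034894]
sheet centre Y [0.0012 0.0011 0.0011 0.001  0.001  0.0009 0.0014] width [0.1091 0.1092 0.1092 0.1091 0.1089 0.1086 0.1044] rear edge X 0.0628
shift cm [ 9.79 -0.1   2.28] rot [0.001 0.001 0.   ] TCP [0.4572 0.2636 0.2356] G col z [ 0.026  0.207 -0.978] grasp now [0.4499 0.1957 0.086 ] q [-0.11  0.58 -0.4   2.13  0.12  0.35 -0.67]
```

```bash
python3 -m creep '[[[-1,1.47,0,0.35,0,0,0],[-1,1.96,-0.05,0.45,0,0,0],[-1,1.96,-0.05,0.45,0,0,0],[-1,1.47,0,0.35,0,0,0],[-1,0.98,0,0.22,0,0,0],[-1,0.49,0,0.1,0,0,0],[-1,0,0,0,0,0,0],[-1,0,0,0,0,0,0]]]'
python3 tgt.py .4612 .2957 .0820 1.4469 .21
```

```text
clock: 18.7
position: [0.4553, 0.2489, 0.2362]
tool_rot: [3.141, -0.209, 1.447]
force: [0.3, 0.4, -1.6]
grip_width: 0.0325
finger_force: 72.9
shift cm [1.4  0.01 0.56] rot [0.001 0.001 0.   ] TCP [0.4572 0.2636 0.2336] G col z [ 0.026  0.207 -0.978] grasp now [0.4594 0.2808 0.0846] q [-0.3   0.62 -0.35  2.04  0.11  0.38 -0.8 ]
```

```bash
python3 -m creep '[[[-1,0.45,0,0.25,0,0,0],[-1,0.45,0,0.25,0,0,0],[-1,0,0,0,0,0,0]]]'
python3 -m creep '[[[-1,0.2,0,0.04,0,0,0],[-1,0.15,0,0.03,0,0,0],[-1,0,0,0,0,0,0]]]'
python3 tgt.py .4612 .2957 .0800 1.4469 .21
```

```text
clock: 19.08
position: [0.4564, 0.2596, 0.2331]
tool_rot: [3.141, -0.21, 1.448]
force: [-0.9, 0.5, -1.4]
grip_width: 0.0322
finger_force: 72.9
clock: 19.45
position: [0.4569, 0.2628, 0.2333]
tool_rot: [3.14, -0.21, 1.448]
force: [0.3, 0.3, -2.2]
grip_width: 0.0322
finger_force: 72.8
shift cm [0.05 0.02 0.18] rot [0.001 0.    0.001] TCP [0.4572 0.2636 0.2316] G col z [ 0.026  0.207 -0.978] grasp now [0.461  0.2948 0.0817] q [-0.33  0.63 -0.34  2.02  0.11  0.38 -0.82]
```

```bash
python3 -m creep '[[[-1,0.15,0,0.03,0,0,0],[-1,0,0,0,0,0,0]]]'
python3 -m creep '[[[-1,-0.03,0,0.15,0,0,0],[-1,-0.02,0,0.1,0,0,0],[-1,0,0,0,0,0,0]]]'
```

```text
clock: 19.7
position: [0.4571, 0.2634, 0.233]
tool_rot: [3.141, -0.208, 1.447]
force: [-1.3, -6.3, -2.0]
grip_width: 0.0321
finger_force: 73.1
clock: 20.08
position: [0.4571, 0.2634, 0.2305]
tool_rot: [3.141, -0.208, 1.447]
force: [-1.5, -6.5, -0.7]
grip_width: 0.0323
finger_force: 73.2
```

The back strip is touched (6 N). Ease off 1 mm and lower until the ledges carry the tray.

```bash
python3 -m creep '[[[-1,-0.1,0,0.06,0,0,0],[-1,0,0,0,0,0,0]]]'
python3 -m creep '[[[-1,-0.02,0,0.08,0,0,0],[-1,0,0,0,0,0,0]]]'
python3 tray.py
```

```text
clock: 20.32
position: [0.457, 0.2631, 0.2301]
tool_rot: [3.14, -0.209, 1.447]
force: [-1.3, -4.2, 4.4]
grip_width: 0.0323
finger_force: 73.7
clock: 20.58
position: [0.4571, 0.2631, 0.2294]
tool_rot: [3.14, -0.209, 1.447]
force: [-1.3, -5.8, 8.4]
grip_width: 0.0322
finger_force: 74.1
grasp [0.4612 0.295  0.0777] yaw 1.4475
sheet top slope x,y [0.022  0.0007] z world at X=.1 0.0636 9420
tab ((0.023562971502542496, 0.0012300945818424225), (0.033579789102077484, 0.07847345620393753), 89.47885131835938) X [-0.0144176   0.06166816]
sheet centre Y [0.0003 0.0002 0.0003 0.0004] width [0.129  0.1368 0.1325 0.1215] rear edge X 0.0433
```

```bash
python3 -m creep '[[[0.3,0,0,0,0,0,0],[0.3,0,0,0,0,0,0],[0.3,0,0,0,0,0,0],[0.3,0,0,0,0,0,0],[0.3,-0.5,0,-1,0,0,0],[0.3,-2,0,-3,0,0,0],[0.3,-3,0,-4,0,0,0],[0.3,-2,0,-2,0,0,0],[0.3,0,0,0,0,0,0],[0.3,0,0,0,0,0,0]]]'
cat > fin.py <<'E'
from h import *
a=1.4469; u=np.array([np.cos(a),np.sin(a)]); n=np.array([-u[1],u[0]]); o=np.array([.4788,.4373])
for nm in('wrist','top','scene'):
    f=grab(nm); W=cloud(f); hsv=cv2.cvtColor(f['image'],cv2.COLOR_BGR2HSV); X=(W[...,:2]-o)@u; Y=(W[...,:2]-o)@n; Z=W[...,2]
    t=(X>-.18)&(X<-.07)&(abs(Y)<.03)&(Z>.065)&(Z<.1)&(hsv[...,1]>90)
    if t.sum()<20: continue
    t=big(t,W); p=np.stack([X[t],Y[t]],1).astype(np.float32); A=np.c_[p,np.ones(len(p))]; s=np.linalg.lstsq(A,Z[t],rcond=None)[0]
    print(nm,len(p),'tab',cv2.minAreaRect(p),'top z',np.median(Z[t]).round(4),'slopes',s[:2].round(4))
    if nm=='wrist': cv2.imwrite('pics/fin.png',f['image'])
    if nm=='scene': cv2.imwrite('pics/fin2.png',cv2.resize(f['image'][170:350,80:300],None,fx=3,fy=3,interpolation=cv2.INTER_CUBIC))
E
python3 fin.py
```

```text
clock: 21.88
position: [0.4453, 0.1701, 0.3114]
tool_rot: [3.14, -0.21, 1.448]
force: [0.4, 0.4, -0.6]
grip_width: 0.0557
finger_force: 0.0
wrist 5574 tab ((-0.12578067183494568, 0.0012038927525281906), (0.032648276537656784, 0.06794735789299011), 89.77071380615234) top z 0.0768 slopes [0.009  0.0023]
top 268 tab ((-0.11823372542858124, 0.000532267615199089), (0.07808936387300491, 0.0333000011742115), 0.05657431110739708) top z 0.0755 slopes [-0.0045 -0.0124]
scene 136 tab ((-0.12131065130233765, -0.0008258931338787079), (0.029706452041864395, 0.07532481849193573), 81.79154205322266) top z 0.0763 slopes [-0.0164  0.102 ]
```

View pics/fin2.png

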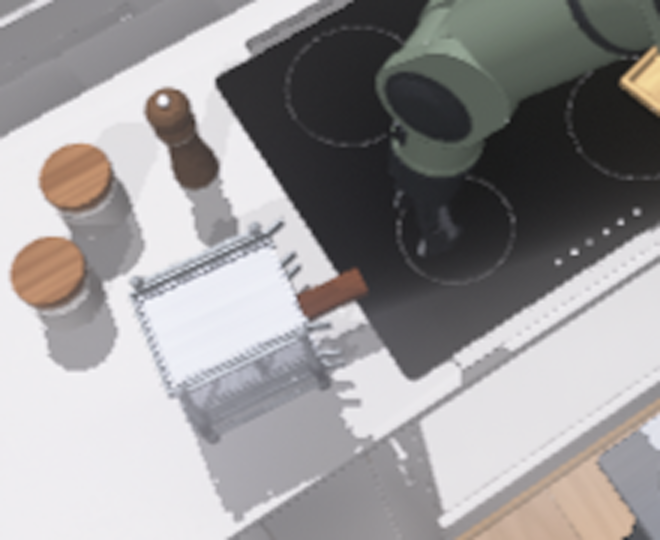

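The tray is home in the rack: only the tab (335,293) sticks out of the front, and the gripper at (435,235) is clear. Handing in.

```bash
python3 -c "
from workcell import bot
print(bot.job_done())"
```

```text
the job is handed in; nothing more can be done
None
```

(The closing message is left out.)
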